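# Clamp the bar and index the drill jig to its notch

### The job

Get the bar in the sliding drill jig ready for drilling: screw the lid of the pot down tight (clockwise) so that the bar is clamped, and only then push the carriage by its black knob along the guides until you feel the ball drop into the notch under the drill bush. Do not push it on past the notch. Finish with the knob still gripped, holding the carriage in the notch, and leave the things around the jig where they are.

Things in the scene. Friction and masses are not known exactly. Their poses are not given: they have to be found in the camera images.
- jig: Sliding drill jig, fixed to the bench but placed anew each time: steel base plate 150 x 440 x 14 mm with two guide strips. Origin: centre of its underside, on the bench; z up; +y runs along the guides towards the bush plate. The moving parts sit on its line x = 0, except a spring ball plunger (top 63 mm above the bench) on the notched index bar along the +x edge, x = 50 to 65 mm.
- slide (a joint): Travel (m) of the carriage along the jig's +y: starts at 0 to 0.045; 0 rear stop, 0.175 spring ball in the V notch with the bar under the drill bush, 0.200 front stop. About 4 N of drag; stays where left. The notch is 8 mm wide with 45 degree sides: the ball pulls the carriage in over the first 4 mm; pushing on out of it takes about 15 N. Carriage deck 70 x 190 mm, top 46 mm above the bench.
- lid (a joint): Angle (rad) of the screw lid of the pot on the carriage: 0 = screwed home on its stop, + = unscrewed (counter-clockwise from above); starts at 0.9 to 2.0, captive, at most 2.3. Turns with about 0.1 N m, sinks 2 mm per rad when tightened, stays where left. A red line on the lid points along the jig's +x at 0 and then meets the red mark on the pot's foot.
- lid_top (a point): Middle of the top of the round aluminium screw lid, 56 mm diameter, 20 mm high, ribbed rim; 90 mm above the bench when home. At jig x = 0, y = -45 mm + slide travel. The 16 mm bar stands up through its middle to 100 mm above the bench. Under the lid the pot is 52 mm across (62 mm at its low foot); the deck is 44 mm below this point when home.
- knob: Round black knob standing on the carriage 120 mm behind the lid's axis (jig x = 0, y = -165 mm + slide travel); free to spin on its spindle. 28 mm diameter, 34 mm high, on a 12 mm stem. Origin: foot of the stem on the deck, 46 mm above the bench; the black part spans 20 to 54 mm above this origin.
- bush (a point): Middle of the top of the brass drill bush, 124 mm above the bench, at jig x = 0, y = 130 mm, in the bush plate: 146 mm (along jig x) x 38 mm, underside 106 mm and top 118 mm above the bench, on two pillars 120 mm apart.
- bar_rack: Bystander, loose: wooden block 60 x 150 x 34 mm with four steel bar ends of 16 mm diameter standing in it, 72 mm high in all. Origin in the middle of its underside. Leave it alone.
- brush: Bystander, loose: small chip brush, 180 mm, wooden handle. Origin in the middle of its underside. Leave it alone.
- caliper: Bystander, loose: steel sliding caliper, 200 mm, lying flat. Origin in the middle of its underside. Leave it alone.
- hammer: Bystander, loose: bench hammer, 300 mm, wooden handle. Origin in the middle of its underside. Leave it alone.
- file: Bystander, loose: flat file with wooden handle, 325 mm. Origin in the middle of its underside. Leave it alone.
- drill: Bystander, loose: grey pistol-shaped air drill lying on its side, about 200 mm long, 53 mm high. Origin in the middle of its underside. Leave it alone.
- oil_bottle: Bystander, loose: yellow oil bottle, 60 mm across, 150 mm high. Origin in the middle of its underside. Leave it alone.
- try_square: Bystander, loose: steel try square, 110 x 160 mm, lying flat. Origin in the middle of its underside. Leave it alone.

How it is judged (in metres and radians):
On the way, in this order (a step that is already met when the one before it is completed fails the run):
1. the lid is screwed home while the carriage is still short of the notch (value of joint lid below 0.08 rad and value of joint slide below 0.155 m), for 0.2 s.
2. the carriage sits in the notch, held by its knob (value of joint slide between 0.1725 and 0.1775 m and contact force between the fingers and knob above 4 N), for 0.2 s.
At the end, for the whole second after the job is handed in: The lid is screwed home (within 0.1 rad of its stop), the carriage is at rest in the notch (travel within 2.5 mm of 0.175 m), and the fingers still grip the black knob with more than 4 N (all of step 2 and value of joint lid below 0.1 rad and velocity of joint slide between -0.005 and 0.005 m/s); the arm keeps its last pose, push and grip.
It fails at once if the carriage is pushed on out of the notch, more than 6 mm past it (value of joint slide above 0.181 m).
It fails at once if one of the things around the jig is shoved more than 20 mm (distance of any of bar_rack, brush, caliper, hammer, file, drill, oil_bottle, try_square from where it was at the start of the episode above 0.02 m).
It also fails if it takes over 58 s, if anything falls off the work surface, if the arm or the gripper's body presses on something with over 40 N, if the wrist force passes 120 N, or if a joint passes its speed limit or range.

### The arm

A 6-joint arm with a two-finger parallel gripper is mounted at the origin on the work surface. World frame = base frame: x ahead of the robot, y to its left, z up, the work surface at z = 0. Lengths are in mm, angles in degrees, forces in N, time in s.
With the tool pointing down it reaches from about 300 to 875 mm from the base axis. Payload 6.4 kg.
Tool frame: the origin (TCP) lies midway between the tips of the shut fingers; the grasp point (between the pads) lies 19 mm behind it; z points along the fingers, y is the direction in which the jaws open and shut (so a half turn about z gives the same grasp; the last joint's range is limited). The gripper opens to 88 mm and grips with 3 to 60 N. Pads are 18 mm wide; open, the fingers measure 123 mm over their backs; the gripper's body (75 mm by 187 mm) begins 45 mm behind the grasp point.
Start: joints at [54.758, 10.359, 92.074, -0, 77.567, -11.82], TCP at [228.558, 527.639, 238.714] pointing down, gripper open.
Joint ranges: [-171.53, 171.53], [-51.25, 118.39], [17.06, 147.69], [-65.23, 245.23], [0, 150.52], [-178.68, 178.68]. Speed limits (degrees/s): [147.25, 147.25, 172.46, 180, 180, 180].

### API

Orientations are given as [roll, pitch, yaw] about the fixed x, y, z axes, in that order (R = Rz(yaw) Ry(pitch) Rx(roll)).
In Python, from bench import env gives the robot as it stands.
- The arm moves only by the shell command python3 -m jog 'ROWS' [FORCE]. ROWS is JSON, a list of rows, each a list of 7 numbers: the opening, from 0 (shut) to 1 (fully open), then the shift along the tool's x, y, z in cm, then the turn, a rotation vector about the tool's x, y, z in degrees. In form: [[claw, tx, ty, tz, wx, wy, wz], ...]. A call has 1 to 8 rows; each row is the pose to reach, as a shift and turn from the pose commanded when the call began, along the tool's axes at that moment; what a row does not reach only later rows make up. A row lasts 1/10 s, in which the tool goes at most 50 mm and 8.59 degrees, less where a joint would pass 70% of its speed; a pose out of reach is approached as far as the arm can. A call with a gripper value outside its range is refused whole. The fingers move at their own pace and stop on an object; FORCE is the grip in N (left out, the last holds). Time passes only in rows, so rows that repeat a pose let the fingers close. It gives the time, the measured TCP pose, the force and the opening at its end, in the units of the state.
- env.read_state(): the state, without advancing time (a new reading comes with each control period).
- env.grab_frame(name): name is "scene" or "top" or "wrist"; returns a dict with "color" (384x512x3 uint8, red, green, blue), "vfov" (degrees; the focal length in pixels is half the picture's height over the tangent of half this angle, whatever the lens; pixels are square), "cx", "cy" (the principal point, pixels), "view" (4x4, takes a point from world to camera coordinates). Camera axes: x right, y down, z forward; pixel columns grow to the right and rows downward; lengths in mm; the calibration is good to about 2 mm. A picture is of the moment at which its call begins. There is no depth.
- env.finish_job(): hands the job in, once; it reports no verdict.
The state is a dict: "t": time; "q": joint angles; "joint_velocities": joint speeds; "joint_torque": joint torques, N m; "position": TCP position; "tool_rot": TCP orientation; "wrist_force": force on the tool from outside, world axes, zero at the start; "moment": the same for the moment, N m; "opening": finger opening in mm.
Only numpy, scipy, OpenCV 4.12 (cv2) and the standard library are available. Lean on these libraries where they do the work, as an engineer would, in place of code of your own. Each camera call takes 0.05 s, during which the arm holds its last target.

## Working session

There is one attempt and no reset: what is moved stays moved. The work goes in short steps, Python scripts to look and compute and a shell command to move; the robot and the scene stay as the last step left them, time stands still between calls to the robot, and variables do not carry over. Pictures are saved under pics/ and viewed, and the job is handed in when it is done.

```bash
ls; mkdir -p pics
python3 - <<'E'
from bench import env
import cv2
print(env.read_state())
for n in ["scene","top","wrist"]:
    f=env.grab_frame(n); cv2.imwrite(f"pics/a_{n}.png",f["color"][:,:,::-1]); print(n,f["vfov"],f["cx"],f["cy"],f["view"])
E
```

```text
pics
{'t': 0.0, 'q': array([ 5.47587424e+01,  1.03986887e+01,  9.21310430e+01,  7.34012832e-05,
        7.75666668e+01, -1.18207922e+01]), 'joint_velocities': array([-0.0369848 , -0.04020821,  0.06495362, -0.04793263, -0.00968714,
       -0.11120641]), 'joint_torque': array([-1.40074000e-03, -4.33893549e+01, -3.41836166e+01,  7.01354700e-02,
        3.89498763e-02, -1.78112618e-04]), 'position': array([228.22863282, 527.19345526, 237.84675523]), 'tool_rot': array([-1.79905660e+02, -1.98174789e-02,  1.56579502e+02]), 'wrist_force': array([-0.45910997, -0.21515686, -0.93848659]), 'moment': array([0.03020578, 0.02175482, 0.06036139]), 'opening': 87.97709686289531}
scene 44.13770661546525 255.23892547746374 189.27464560093526 [[ 7.44072942e-02  9.97159059e-01 -1.17202862e-02  4.83762529e+00]
 [ 8.62997815e-01 -7.02765949e-02 -5.00295885e-01 -4.40759410e+02]
 [-4.99698236e-01  2.71110817e-02 -8.65775180e-01  2.18857476e+03]
 [ 0.00000000e+00  0.00000000e+00  0.00000000e+00  1.00000000e+00]]
top 44.60337919046821 258.58490757869833 187.9102536550188 [[-2.38488856e-02 -9.99709543e-01 -3.47289208e-03 -2.59166790e+01]
 [-9.87496250e-01  2.40987253e-02 -1.55789626e-01  5.51299023e+02]
 [ 1.55828068e-01 -2.85941077e-04 -9.87784152e-01  1.52139719e+03]
 [ 0.00000000e+00  0.00000000e+00  0.00000000e+00  1.00000000e+00]]
wrist 60.060691719427666 259.0213550292744 185.54873481042836 [[ 3.97714313e-01  9.17507493e-01 -1.82348155e-03 -5.75023542e+02]
 [ 8.84784842e-01 -3.83002375e-01  2.65452376e-01 -3.65940458e+01]
 [ 2.42856146e-01 -1.07187598e-01 -9.64122249e-01  3.89930512e+02]
 [ 0.00000000e+00  0.00000000e+00  0.00000000e+00  1.00000000e+00]]
```

View pics/a_scene.png

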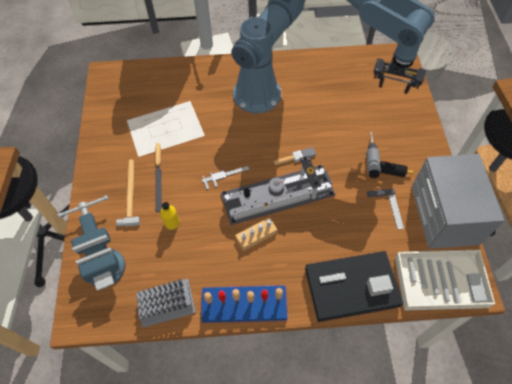

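View pics/a_top.png

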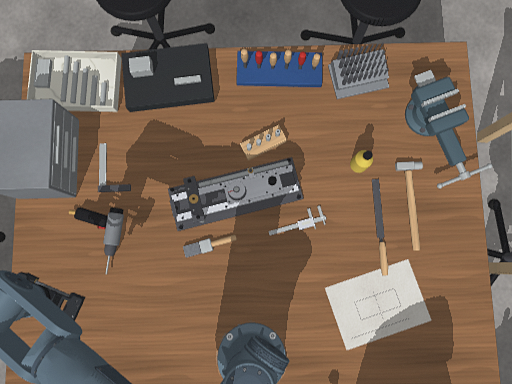

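View pics/a_wrist.png

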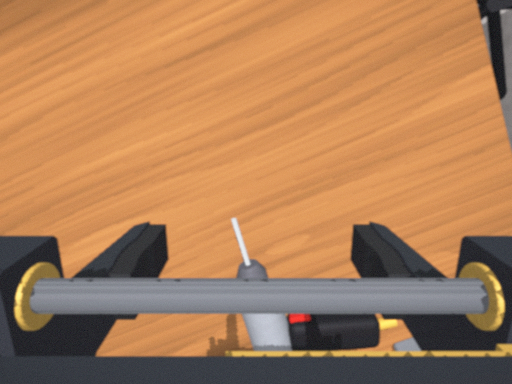

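The jig lies near (235,193) in the top view, with the bush at about (193,199), the lid at (237,189) and the knob at (272,181). I'll zoom in.

```bash
cat > h.py <<'E'
import numpy as np, cv2
from bench import env
def ray(f,u,v):
    H=f["color"].shape[0]; F=H/2/np.tan(np.radians(f["vfov"])/2)
    V=np.array(f["view"]); R=V[:3,:3]; t=V[:3,3]
    d=R.T@np.array([(u-f["cx"])/F,(v-f["cy"])/F,1.0]); return -R.T@t,d
def plane(f,u,v,z):
    o,d=ray(f,u,v); return o+d*(z-o[2])/d[2]
def proj(f,p):
    H=f["color"].shape[0]; F=H/2/np.tan(np.radians(f["vfov"])/2)
    V=np.array(f["view"]); c=V[:3,:3]@np.array(p)+V[:3,3]
    return np.array([f["cx"]+F*c[0]/c[2],f["cy"]+F*c[1]/c[2]])
def crop(f,x0,y0,x1,y1,s,name):
    c=f["color"][y0:y1,x0:x1,::-1]; cv2.imwrite("pics/"+name,cv2.resize(c,None,fx=s,fy=s,interpolation=cv2.INTER_CUBIC))
E
python3 - <<'E'
from h import *
f=env.grab_frame("top"); crop(f,160,145,315,240,5,"b_top.png")
g=env.grab_frame("scene"); crop(g,205,140,345,225,5,"b_scene.png")
for u,v,z in [(193,199,124),(237,189,92),(272,181,100)]: print(plane(f,u,v,z))
E
```

```text
[507.376781   168.66961523 124.        ]
[540.94409174  30.72144231  92.        ]
[563.05670104 -83.00133903 100.        ]
```

View pics/b_top.png

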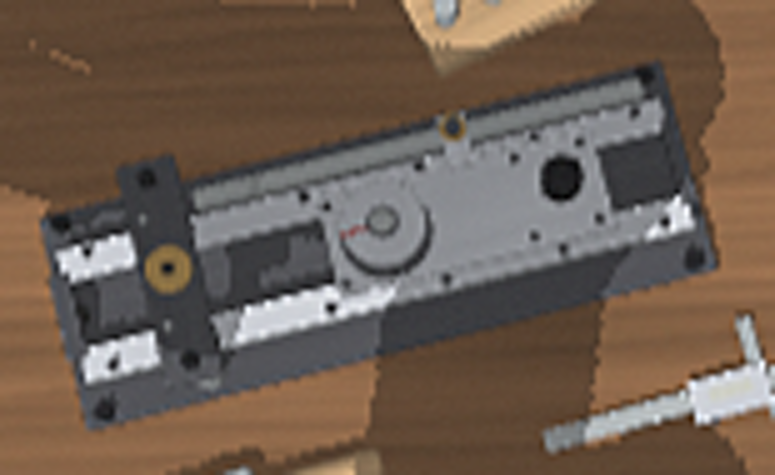

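View pics/b_scene.png

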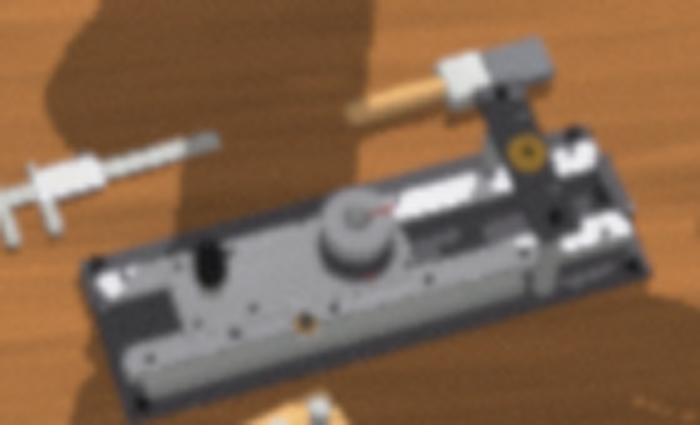

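Run:
```python
from h import *
f=env.grab_frame("top"); g=env.grab_frame("scene")
T=dict(bush=((160+168.5/5,145+268/5),124),bar=((160+381/5,145+220/5),100),knob=((160+562/5,145+177/5),100),plunger=((160+452/5,145+124/5),63),redend=((160+343/5,145+235/5),93))
S=dict(bush=(205+526/5,140+153/5),bar=(205+360/5,140+212/5),plunger=(205+305/5,140+321/5),redend=(205+388/5,140+208/5))
P={}
for k,(uv,z) in T.items():
    P[k]=plane(f,*uv,z); print(k,P[k].round(1), plane(g,*S[k],z).round(1) if k in S else '')
b,k=P['bush'],P['knob']; d=(b-k)[:2]; L=np.hypot(*d); y=d/L; print("len",L,"slide",295-L,"yaw of +y",np.degrees(np.arctan2(y[1],y[0])))
print("bar-bush",np.hypot(*(b-P['bar'])[:2]),"->slide",175-np.hypot(*(b-P['bar'])[:2]), "knob-bar",np.hypot(*(P['bar']-k)[:2]))
x=np.array([y[1],-y[0]]); print("x axis",x)
o=b[:2]-130*y; print("origin",o, "plunger jig",(P['plunger'][:2]-o)@x,(P['plunger'][:2]-o)@y)
r=(P['redend']-P['bar'])[:2]; print("lid",np.arctan2(r@y,r@x))
# red pixels
for n,F in(("top",f),("scene",g)):
    c=F["color"].astype(int); m=(c[...,0]-np.maximum(c[...,1],c[...,2])>25)
    ys,xs=np.nonzero(m); 
    bp=proj(F,[*P['bar'][:2],92]); w=np.hypot(xs-bp[0],ys-bp[1])<20
    print(n,bp,[(a,b_,tuple(c[b_,a])) for a,b_ in zip(xs[w],ys[w])][:40])
```

```text
bush [508.6 166.5 124. ] [513.  171.3 124. ]
bar [539.8  32.9 100. ] [541.2  40.4 100. ]
knob [565.  -84.3 100. ] 
plunger [608.9 -13.5  63. ] [613.3  -8.2  63. ]
redend [531.6  58.   93. ] [535.2  63.1  93. ]
len 257.06515647300677 slide 37.934843526993234 yaw of +y 102.67193879537155
bar-bush 137.1184261401945 ->slide 37.88157385980551 knob-bar 119.95629061951381
x axis [0.9756421 0.2193684]
origin [537.11513846  39.62276318] plunger jig 58.382240981743614 -67.56365349560598
lid 1.662845531170607
top [236.32537601 189.37949822] [(np.int64(232), np.int64(170), (np.int64(103), np.int64(77), np.int64(54))), (np.int64(233), np.int64(170), (np.int64(104), np.int64(77), np.int64(56))), (np.int64(234), np.int64(170), (np.int64(104), np.int64(76), np.int64(54))), (np.int64(235), np.int64(170), (np.int64(105), np.int64(77), np.int64(54))), (np.int64(229), np.int64(171), (np.int64(102), np.int64(75), np.int64(53))), (np.int64(230), np.int64(171), (np.int64(105), np.int64(77), np.int64(56))), (np.int64(231), np.int64(171), (np.int64(105), np.int64(77), np.int64(53))), (np.int64(227), np.int64
[... 2780 characters left out ...]
(39))), (np.int64(268), np.int64(166), (np.int64(105), np.int64(72), np.int64(40))), (np.int64(269), np.int64(166), (np.int64(104), np.int64(71), np.int64(42))), (np.int64(270), np.int64(166), (np.int64(103), np.int64(69), np.int64(39))), (np.int64(271), np.int64(166), (np.int64(106), np.int64(72), np.int64(42))), (np.int64(272), np.int64(166), (np.int64(107), np.int64(72), np.int64(42))), (np.int64(273), np.int64(166), (np.int64(106), np.int64(71), np.int64(42))), (np.int64(274), np.int64(166), (np.int64(108), np.int64(71), np.int64(41))), (np.int64(275), np.int64(166), (np.int64(107), np.int64(74), np.int64(40))), (np.int64(276), np.int64(166), (np.int64(108), np.int64(73), np.int64(42)))]
```

```bash
cat >> h.py <<'E'
from scipy.spatial.transform import Rotation as Ro
def shift(frm,rpy,to):
    R=Ro.from_euler('xyz',rpy,degrees=True).as_matrix(); return (R.T@(np.array(to)-np.array(frm))/10)
E
python3 -c "
from h import *
print(shift([228.558,527.639,238.714],[180,0,156.58],[540,36,180]))
f=env.grab_frame('wrist');V=np.array(f['view']);c=-V[:3,:3].T@V[:3,3];print(c,shift([228.558,527.639,238.714],[180,0,156.58],c))"
```

```text
[-48.11950231 -32.73474843   5.8714    ]
[166.49421067 555.53724198 385.17641574] [  6.8039387    0.09314874 -14.64624157]
```

```bash
python3 -m jog '[[1,-4.0,-2.7,0,0,0,0],[1,-8,-5.4,0,0,0,0],[1,-12,-8.2,0,0,0,0],[1,-16,-10.9,0,0,0,0],[1,-20,-13.6,0,0,0,0],[1,-24,-16.4,0,0,0,0],[1,-28,-19.1,0,0,0,0],[1,-32,-21.8,0,0,0,0]]' 30
python3 -m jog '[[1,-4,-2.7,0,0,0,0],[1,-8,-5.4,1,0,0,0],[1,-12,-8.2,3,0,0,0],[1,-16.1,-10.9,5.9,0,0,0],[1,-16.1,-10.9,5.9,0,0,0],[1,-16.1,-10.9,5.9,0,0,0]]'
python3 - <<'E'
from h import *
f=env.grab_frame("wrist"); crop(f,0,0,512,384,1.5,"c_wrist.png")
s=env.read_state(); print(s['position'],s['tool_rot'],s['q'],s['t'])
print(proj(f,[540,36,93]))
E
```

```text
t: 1.2
position: [436.3, 198.6, 239.1]
tool_rot: [180.0, 0.0, 156.6]
wrist_force: [0.6, 0.0, 0.1]
opening: 88.2
t: 1.8
position: [539.5, 35.3, 178.4]
tool_rot: [-180.0, -0.2, 156.4]
wrist_force: [-0.9, 0.7, 0.8]
opening: 87.9
[539.5241767   36.52019723 179.44743908] [ 1.79995604e+02 -9.00473427e-02  1.56511374e+02] [-8.72594496e+00  9.58841469e+00  1.00190339e+02  2.88859095e-02
  7.03072037e+01 -7.52470699e+01] 1.85
[258.94183135 191.4299241 ]
```

View pics/c_wrist.png

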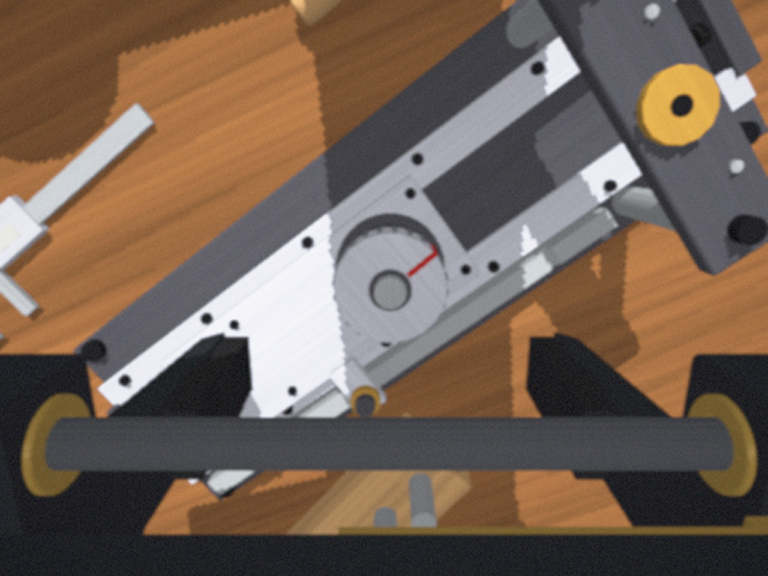

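Run:
```python
from h import *
f=env.grab_frame("wrist")
pl=lambda u,v,z: plane(f,u/1.5,v/1.5,z)
lid=pl(390,287,93.3);bar=pl(389.5,291,100) ;b=pl(681,105,124);r0=pl(409,275,93.3);r1=pl(436,252,93.3);p=pl(366,397,63)
for n in('lid','bar','b','r0','r1','p'): print(n,eval(n).round(1))
print("diam", np.hypot(*(pl(333,287,93.3)-pl(447,287,93.3))[:2]))
d=(b-lid)[:2];L=np.hypot(*d);y=d/L;x=np.array([y[1],-y[0]]);print(L,175-L,np.degrees(np.arctan2(y[1],y[0])))
r=(r1-r0)[:2];print("lid",np.arctan2(r@y,r@x));o=b[:2]-130*y;print("plunger",(p[:2]-o)@x,(p[:2]-o)@y,o)
```

```text
lid [540.5  37.8  93.3]
bar [540.5  37.6 100. ]
b [510.  172.9 124. ]
r0 [538.7  48.7  93.3]
r1 [533.3  64.9  93.3]
p [604.7  -5.2  63. ]
diam 55.52537798585422
138.4341059983693 36.56589400163071 102.74030861648738
lid 1.665650516968922
plunger 53.090897395239935 -64.61910733788923 [538.68305163  46.07323261]
```

```bash
python3 -m jog '[[1,0,0.17,3,0,0,0],[1,0,0.17,6,0,0,0],[1,0,0.17,9,0,0,0],[1,0,0.17,11.5,0,0,0],[1,0,0.17,11.5,0,0,0]]' 30
python3 -m jog '[[0.55,0,0,0,0,0,0],[0.55,0,0,0,0,0,0],[0.55,0,0,0,0,0,0],[0.55,0,0,0,0,0,0],[0.55,0,0,0,0,0,0]]' 30
python3 - <<'E'
from h import *
f=env.grab_frame("wrist"); crop(f,0,0,512,384,1.5,"d_wrist.png"); s=env.read_state();print(s['moment'],s['wrist_force'])
E
```

```text
t: 2.4
position: [537.9, 40.1, 62.7]
tool_rot: [-179.9, -0.3, 156.7]
wrist_force: [-0.4, 0.5, 0.7]
opening: 88.6
t: 2.9
position: [540.4, 37.3, 66.0]
tool_rot: [-179.9, -0.0, 156.6]
wrist_force: [-5.7, -1.7, 7.3]
opening: 55.1
[-0.47289694  0.95054139  0.01523576] [-5.10852457 -1.79500583  8.13391547]
```

View pics/d_wrist.png

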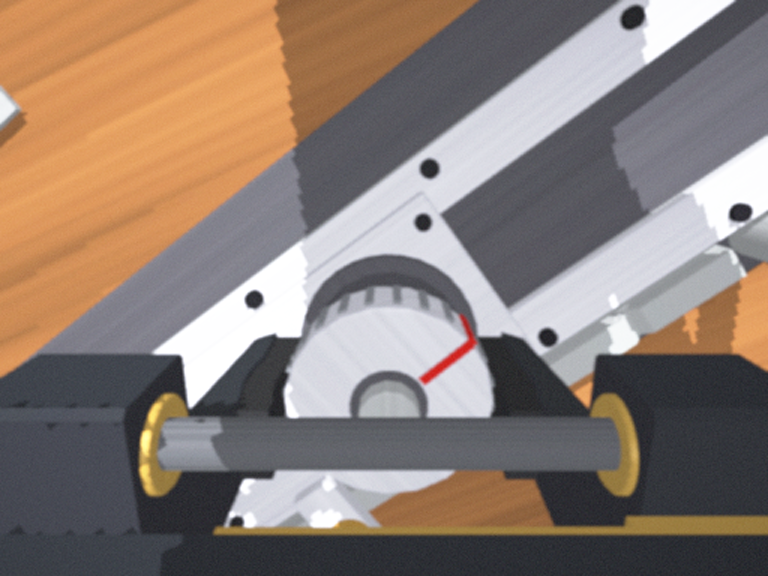

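The jaws hold the lid at about 55 mm, with the red line at 1.66 rad. Now I'll turn it clockwise and sink with the thread.

```bash
python3 -m jog '[[0.55,0,0,0.03,0,0,8],[0.55,0,0,0.06,0,0,16],[0.55,0,0,0.08,0,0,24],[0.55,0,0,0.11,0,0,32],[0.55,0,0,0.14,0,0,40],[0.55,0,0,0.17,0,0,48],[0.55,0,0,0.2,0,0,56],[0.55,0,0,0.22,0,0,64]]' 30
python3 - <<'E'
from h import *
f=env.grab_frame("wrist"); crop(f,120,120,400,384,2,"e_wrist.png"); s=env.read_state();print(s['moment'],s['wrist_force'],s['position'])
E
```

```text
t: 3.75
position: [540.2, 37.4, 63.7]
tool_rot: [-179.9, 0.0, 92.3]
wrist_force: [-6.4, -1.7, 7.4]
opening: 55.2
[-0.33685732  1.15785239 -0.1435416 ] [-5.32337671 -2.78580763  8.46360635] [540.16282481  37.43488898  63.65079919]
```

View pics/e_wrist.png

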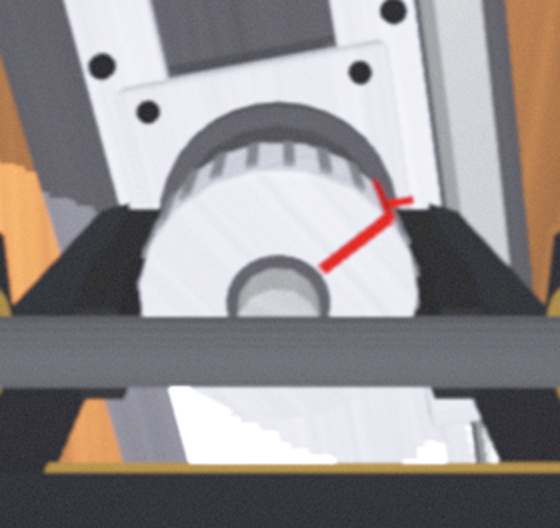

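```bash
python3 -m jog '[[0.55,0,0,0.03,0,0,7],[0.55,0,0,0.05,0,0,14],[0.55,0,0,0.08,0,0,21],[0.55,0,0,0.1,0,0,27],[0.55,0,0,0.11,0,0,31],[0.55,0,0,0.11,0,0,31]]' 30
python3 - <<'E'
from h import *
s=env.read_state();print(s['moment'],s['wrist_force'],s['tool_rot'])
E
python3 -m jog '[[0.55,0,0,0.01,0,0,2],[0.55,0,0,0.01,0,0,4],[0.55,0,0,0.01,0,0,4]]' 30
python3 - <<'E'
from h import *
s=env.read_state();print(s['moment'],s['wrist_force'],s['tool_rot'])
f=env.grab_frame("wrist"); crop(f,120,120,400,384,2,"f_wrist.png");
E
```

```text
t: 4.4
position: [540.1, 37.5, 62.6]
tool_rot: [-180.0, 0.1, 61.5]
wrist_force: [-6.4, -1.7, 8.3]
opening: 55.1
[-0.22889519  1.23746588  0.46243156] [-6.42292791 -1.73976634  8.30303566] [-1.79964046e+02  8.37991755e-02  6.15354228e+01]
t: 4.7
position: [540.4, 37.8, 62.5]
tool_rot: [-180.0, 0.1, 57.7]
wrist_force: [-4.1, -1.0, 8.4]
opening: 55.1
[-0.06093661  0.98564131  1.07586548] [-4.11767152 -0.98209724  8.395908  ] [-1.79998250e+02  6.69744534e-02  5.76774567e+01]
```

View pics/f_wrist.png

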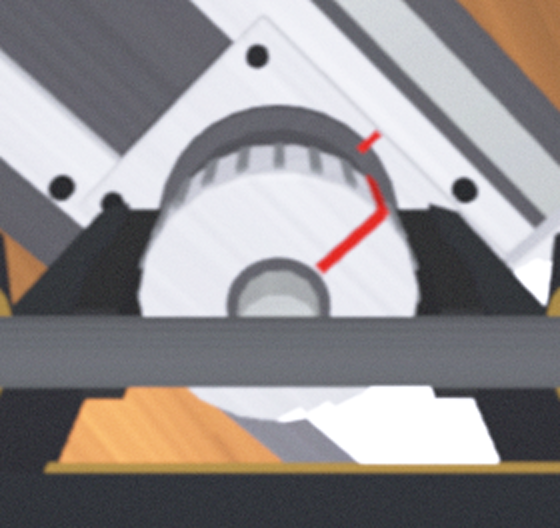

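```bash
python3 -m jog '[[1,0,0,0,0,0,0],[1,0,0,0,0,0,0],[1,0,0,0,0,0,0],[1,0,0,-3,0,0,0],[1,0,0,-7,0,0,0],[1,0,0,-11,0,0,0],[1,0,0,-11,0,0,0]]'
python3 - <<'E'
from h import *
s=env.read_state();print(s['moment'],s['wrist_force'],s['tool_rot'],s['q'])
f=env.grab_frame("wrist"); crop(f,0,0,512,384,1.5,"g_wrist.png"); 
print(shift(s['position'],[180,0,57.58],[567,-79.3,s['position'][2]]))
E
```

```text
t: 5.45
position: [544.5, 37.4, 177.5]
tool_rot: [179.4, -0.3, 57.6]
wrist_force: [0.3, -0.3, -0.6]
opening: 88.1
[-0.01216458  0.07270407 -0.01245334] [ 0.31909932 -0.32703079 -0.57386359] [179.43099053  -0.26296089  57.5729273 ] [-8.53580763e+00  9.88421043e+00  1.00096977e+02  1.06518798e-02
  6.93920604e+01  2.38888762e+01]
[-8.65033456e+00  8.15574607e+00  9.98790832e-16]
```

View pics/g_wrist.png

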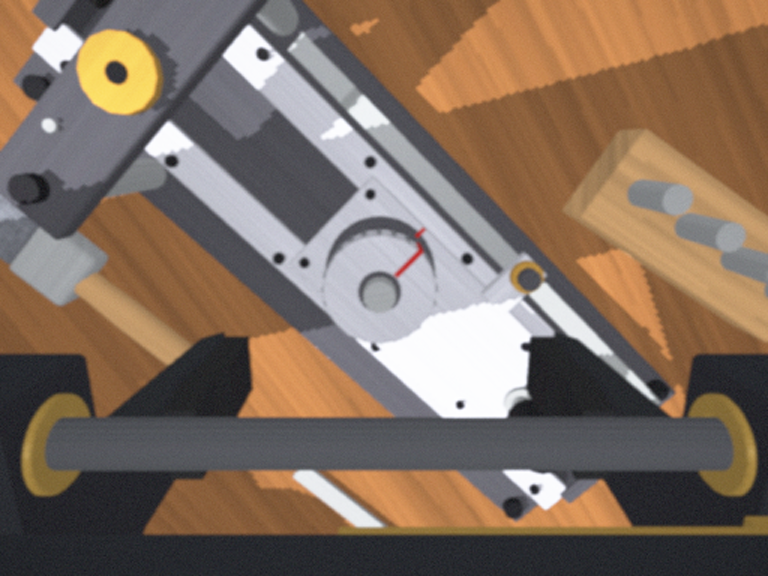

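Run:
```python
from h import *
f=env.grab_frame("wrist");s=env.read_state();print(s['position'],s['tool_rot'])
pl=lambda u,v,z: plane(f,u/1.5,v/1.5,z)
lid=pl(380,287,90);bar=pl(380,293,100);b=pl(118,72,124);r0=pl(397,275,90);r1=pl(421,252,90)
for n in('lid','bar','b'): print(n,eval(n).round(1))
d=(b-bar)[:2];L=np.hypot(*d);y=d/L;x=np.array([y[1],-y[0]]);print("slide",175-L,np.degrees(np.arctan2(y[1],y[0])))
r=(r1-r0)[:2];print("lid",np.arctan2(r@y,r@x));print("knob",bar[:2]-120*y)
print(shift(s['position'],[180,0,57.58],[*(bar[:2]-120*y),s['position'][2]]))
```

```text
[541.32814875  37.82993296 172.2758806 ] [ 1.79867497e+02 -6.32112108e-02  5.75697867e+01]
lid [540.5  40.6  90. ]
bar [540.6  40.6 100. ]
b [509.4 169.9 124. ]
slide 41.97715595375686 103.56041450667875
lid -0.020697942226136877
knob [568.68794491 -76.0873687 ]
[-8.14940715e+00  8.41690345e+00  1.03077339e-15]
```

```bash
python3 -m jog '[[1,-2,2,0,0,0,8],[1,-4,4,0,0,0,16],[1,-6,6,0,0,0,24],[1,-8.3,8.5,0,0,0,32],[1,-8.3,8.5,0,0,0,40],[1,-8.3,8.5,0,0,0,45],[1,-8.3,8.5,0,0,0,45],[1,-8.3,8.5,0,0,0,45]]'
python3 - <<'E'
from h import *
s=env.read_state();print(s['position'],s['tool_rot'],s['q'])
f=env.grab_frame("wrist"); crop(f,0,0,512,384,1.5,"i_wrist.png"); print(proj(f,[568,-78,100])*1.5)
E
```

```text
t: 6.35
position: [567.0, -77.4, 169.8]
tool_rot: [-179.9, 0.1, 12.7]
wrist_force: [0.0, 0.3, 0.1]
opening: 87.7
[567.00594427 -77.37568659 169.76087776] [-1.79917914e+02  1.27780733e-01  1.27180803e+01] [-1.96505708e+01  1.41389276e+01  9.59593092e+01  9.80875265e-04
  7.00536352e+01  5.76311046e+01]
[392.14843783 295.51419609]
```

View pics/i_wrist.png

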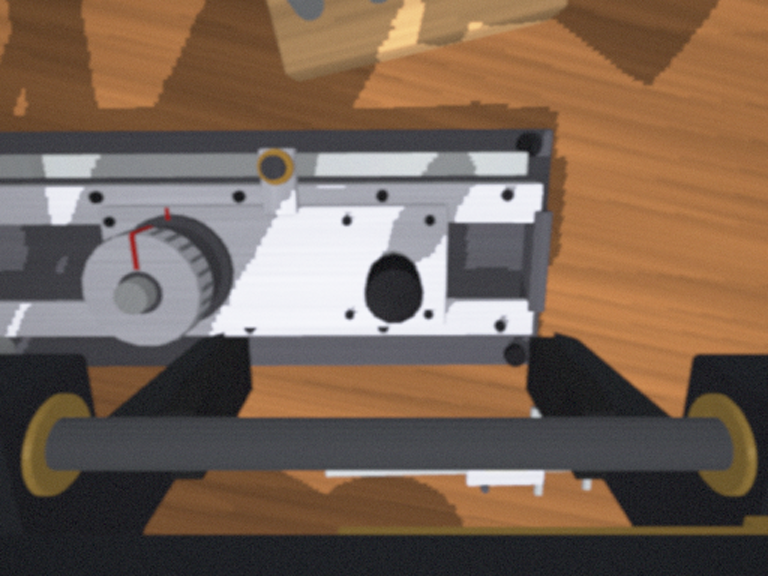

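Run:
```python
from h import *
s=env.read_state(); f=env.grab_frame("wrist")
k=plane(f,394/1.5,293/1.5,100);print(k,s['position'],shift(s['position'],[180,0,12.6],[k[0],k[1],64]))
```

```text
[569.49491023 -78.55015595 100.        ] [567.20136597 -77.30568615 170.11702418] [ 0.19668356  0.17148201 10.61170242]
```

```bash
python3 -m jog '[[1,0.2,0.17,3,0,0,0],[1,0.2,0.17,6,0,0,0],[1,0.2,0.17,9,0,0,0],[1,0.2,0.17,10.5,0,0,0],[1,0.2,0.17,10.5,0,0,0]]' 30
python3 -m jog '[[0.2,0,0,0,0,0,0],[0.2,0,0,0,0,0,0],[0.2,0,0,0,0,0,0],[0.2,0,0,0,0,0,0],[0.2,0,0,0,0,0,0],[0.2,0,0,0,0,0,0],[0.2,0,0,0,0,0,0],[0.2,0,0,0,0,0,0]]' 30
python3 - <<'E'
from h import *
s=env.read_state();print(s['position'],s['tool_rot'],s['wrist_force'],s['opening'])
f=env.grab_frame("wrist"); crop(f,0,0,512,384,1.5,"j_wrist.png"); g=env.grab_frame("top"); crop(g,160,145,315,240,5,"j_top.png")
E
```

```text
t: 6.95
position: [568.3, -78.1, 63.9]
tool_rot: [-179.9, 0.2, 12.6]
wrist_force: [-0.2, 0.5, 0.2]
opening: 87.9
t: 7.75
position: [570.1, -78.8, 66.3]
tool_rot: [-180.0, 0.0, 12.6]
wrist_force: [0.1, -0.5, 1.4]
opening: 27.3
[570.13565175 -78.78183051  66.29692463] [-1.79984390e+02  5.61068103e-03  1.25766623e+01] [ 0.10027339 -0.45839723  1.4080359 ] 27.289529528181184
```

View pics/j_wrist.png

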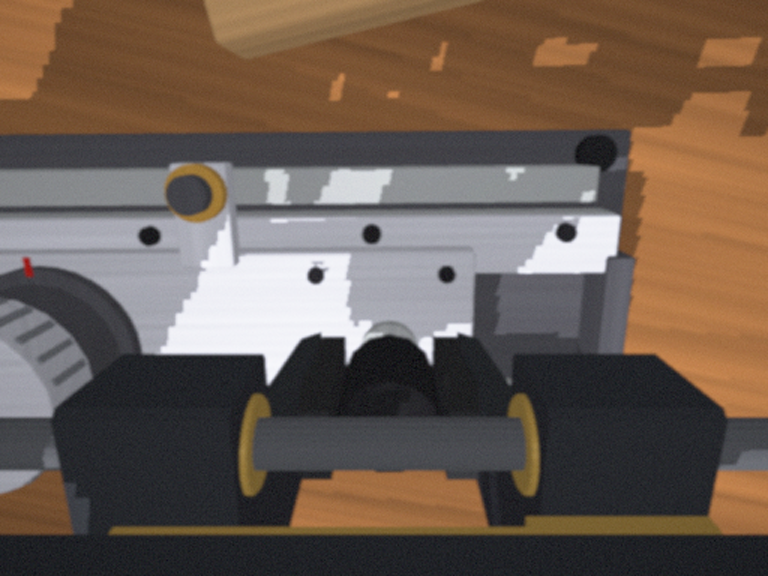

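```bash
python3 -m jog '[[0.2,0,-1,0,0,0,0],[0.2,0,-2.5,0,0,0,0],[0.2,0,-4,0,0,0,0],[0.2,0,-5.5,0,0,0,0],[0.2,0,-6.5,0,0,0,0],[0.2,0,-7.5,0,0,0,0],[0.2,0,-8,0,0,0,0],[0.2,0,-8,0,0,0,0]]' 40
python3 - <<'E'
from h import *
s=env.read_state();y=np.array([np.cos(np.radians(102.6)),np.sin(np.radians(102.6)),0]);x=np.array([y[1],-y[0],0])
print(s['position'],s['tool_rot'],"Fy",s['wrist_force']@y,"Fx",s['wrist_force']@x,s['wrist_force'][2],s['opening'])
f=env.grab_frame("wrist"); crop(f,0,0,512,384,1.5,"k_wrist.png")
E
```

```text
t: 8.65
position: [552.1, -0.4, 66.3]
tool_rot: [-180.0, 0.1, 12.6]
wrist_force: [-4.2, 0.4, 3.0]
opening: 27.2
[ 5.52051069e+02 -3.83637569e-01  6.62940055e+01] [-1.79974208e+02  7.61241476e-02  1.26043598e+01] Fy 1.3548351621083832 Fx -4.03132614161167 2.99008252873608 27.247582788513114
```

View pics/k_wrist.png

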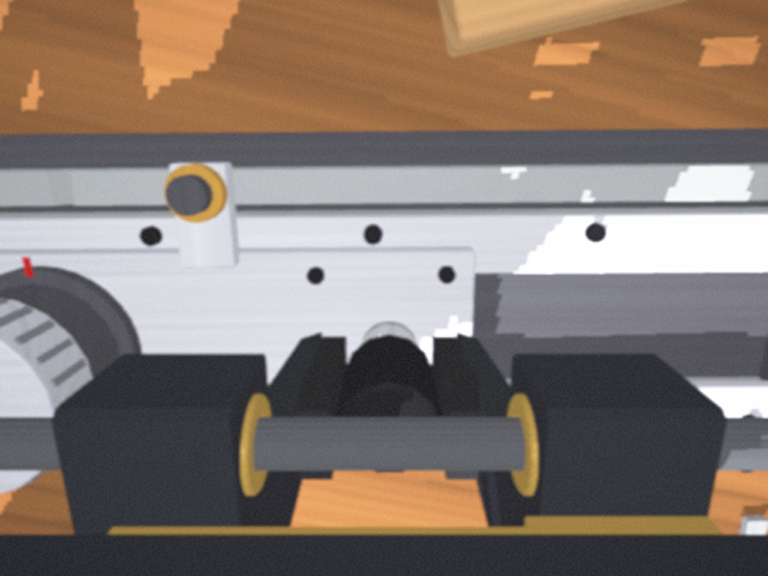

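```bash
python3 -m jog '[[0.2,-0.02,-1,0,0,0,0],[0.2,-0.04,-2,0,0,0,0],[0.2,-0.06,-3,0,0,0,0],[0.2,-0.08,-3.8,0,0,0,0],[0.2,-0.1,-4.3,0,0,0,0],[0.2,-0.1,-4.3,0,0,0,0]]' 40
cat >> h.py <<'E'
def st():
    s=env.read_state();y=np.array([np.cos(np.radians(102.6)),np.sin(np.radians(102.6)),0]);x=np.array([y[1],-y[0],0])
    p0=np.array([569.9,-78.75,66.3])
    print("travel",(s['position']-p0)@y,"lat",(s['position']-p0)@x,"Fy",s['wrist_force']@y,"Fx",s['wrist_force']@x,s['wrist_force'][2],s['opening'],s['moment'],s['t'])
E
python3 - <<'E'
from h import *
st()
f=env.grab_frame("wrist"); crop(f,0,60,200,180,4,"l_wrist.png")
st()
E
```

```text
t: 9.3
position: [542.4, 41.3, 66.3]
tool_rot: [-180.0, -0.0, 12.6]
wrist_force: [-1.9, 1.9, 1.5]
opening: 26.8
travel 123.11564627284157 lat -0.6860563374165134 Fy 2.3254331410406412 Fx -1.4734922000561166 1.5082342813190692 26.790702306510155 [ 0.15703626  0.3399241  -0.00113278] 9.3
travel 123.20440413196562 lat -0.7093562917687043 Fy 2.2535469432320325 Fx -1.7908508746809726 2.2488179695840294 27.27168313809277 [0.19438646 0.40800882 0.05346657] 9.35
```

View pics/l_wrist.png

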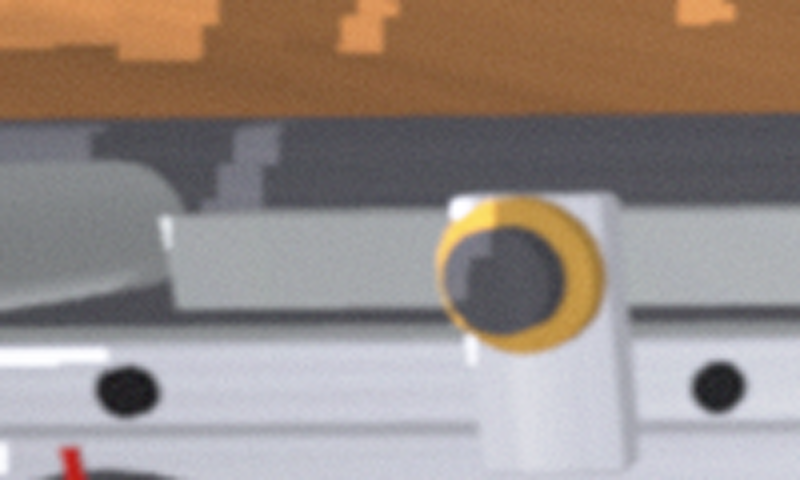

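Run:
```python
import cv2
for n in("k","j"):
    a=cv2.imread(f"pics/{n}_wrist.png")[140:280,0:270]; cv2.imwrite(f"pics/m_{n}.png",cv2.resize(a,None,fx=2.9,fy=2.9,interpolation=cv2.INTER_CUBIC))
```

```text
(no output)
```

View pics/m_k.png

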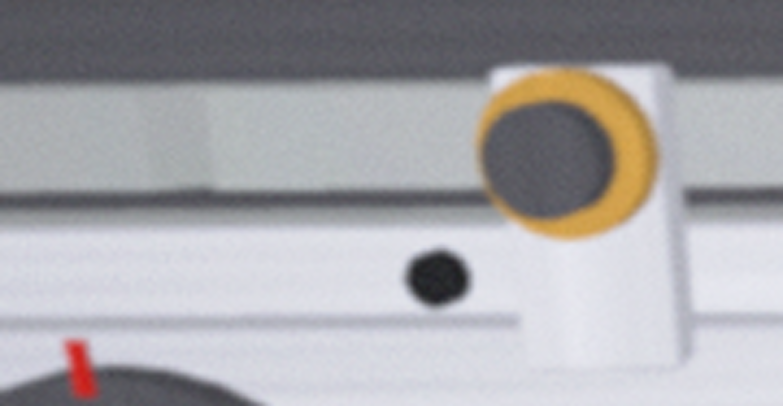

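Run:
```python
from h import *
f=env.grab_frame("wrist"); st()
M=lambda X,Y:(X/2.9/1.5,(140+Y/2.9)/1.5)
y=np.array([np.cos(np.radians(102.6)),np.sin(np.radians(102.6)),0]);x=np.array([y[1],-y[0],0])
pin=plane(f,*M(548,158),63)
s=env.read_state()['position']
print("pin rel knob jig",(pin-s)@x,(pin-s)@y)
for z in (20,25,30,35,40,45,50):
    n=plane(f,*M(179,140),z);a=plane(f,*M(148,140),z);b=plane(f,*M(210,140),z)
    e1=plane(f,*M(300,80),z);e2=plane(f,*M(300,190),z)
    print(z,"barx",(e2-s)@x,(e1-s)@x,"w",(a-b)@y,"gap",(n-pin)@y)
```

```text
travel 123.20955509973213 lat -0.7195806958541467 Fy 1.6800390138286454 Fx -1.87154969211281 2.381629706482425 27.227144536274913 [0.18275644 0.4494154  0.04307169] 9.4
pin rel knob jig 53.32591296690114 60.25038038687469
20 barx 44.78188726296234 59.09476855093221 w 8.180198577880706 gap 65.50797097172114
25 barx 45.39562692055461 59.337640245590116 w 7.96823751134633 gap 62.26772239033725
30 barx 46.00936657814698 59.58051194024803 w 7.756276444811955 gap 59.02747380895336
35 barx 46.62310623573935 59.823383634905944 w 7.544315378277576 gap 55.78722522756947
40 barx 47.236845893331726 60.06625532956385 w 7.332354311743228 gap 52.546976646185584
45 barx 47.8505855509241 60.30912702422176 w 7.120393245208905 gap 49.30672806480166
50 barx 48.464325208516364 60.55199871887967 w 6.908432178674529 gap 46.0664794834178
```

```bash
python3 -m jog '[[0.2,0,-0.3,0,0,0,0],[0.2,-0.01,-0.6,0,0,0,0],[0.2,-0.02,-0.8,0,0,0,0]]' 40; python3 -c "
from h import *
st()"
python3 -m jog '[[0.2,0,-0.1,0,0,0,0],[0.2,0,-0.2,0,0,0,0]]'; python3 -c "
from h import *
st()"
python3 -m jog '[[0.2,0,-0.1,0,0,0,0],[0.2,0,-0.1,0,0,0,0]]'; python3 -c "
from h import *
st()"
```

```text
t: 9.7
position: [540.9, 47.5, 66.3]
tool_rot: [179.9, -0.0, 12.6]
wrist_force: [0.5, -6.2, -0.5]
opening: 27.2
travel 129.55328107002953 lat -0.7406493714928877 Fy -6.18498000198384 Fx -0.8773591999149798 -0.5445700112937583 27.153968365237983 [-0.86939631  0.21850305 -0.02863432] 9.7
t: 9.9
position: [540.5, 49.6, 66.3]
tool_rot: [179.9, -0.0, 12.6]
wrist_force: [-0.6, -5.9, -0.7]
opening: 27.0
travel 131.65368880465482 lat -0.7323119097904118 Fy -5.656804857897993 Fx -1.8322550593892746 -0.6565829496713462 26.993900043795076 [-0.8064274   0.19825407  0.02262429] 9.9
t: 10.1
position: [540.0, 51.4, 66.3]
tool_rot: [180.0, -0.0, 12.6]
wrist_force: [-1.2, -3.2, -0.0]
opening: 27.2
travel 133.5532477463837 lat -0.7646826315422919 Fy -2.8969893182762823 Fx -1.875724830087628 -0.01363015342441573 27.21951009715582 [-0.43335714  0.22362401 -0.03935549] 10.1
```

```bash
for i in 1; do :; done; python3 -m jog '[[0.2,0,-0.05,0,0,0,0],[0.2,0,-0.1,0,0,0,0]]' >/dev/null; python3 -c "
from h import *
st()"
python3 -m jog '[[0.2,0,-0.05,0,0,0,0],[0.2,0,-0.1,0,0,0,0]]'>/dev/null; python3 -c "
from h import *
st()"
python3 -m jog '[[0.2,0,-0.05,0,0,0,0],[0.2,0,-0.1,0,0,0,0]]'>/dev/null; python3 -c "
from h import *
st()"
```

```text
travel 134.9466383418652 lat -0.8242010136215754 Fy -0.77234660320524 Fx -1.2842078663519962 -0.41933842587526016 26.72449449849655 [-0.29052199  0.17042935  0.09387575] 10.3
travel 135.89520549572413 lat -0.8026281091790555 Fy -2.170141240089913 Fx -0.5771683967914165 -0.8002636083300666 27.044526764234135 [-0.47027155  0.09819204 -0.01344813] 10.5
travel 136.14492790372742 lat -0.7994572629865804 Fy -5.660364016639044 Fx -0.9389734484699871 -1.320497344966078 26.996863508634206 [-0.99159317  0.01949906  0.04919694] 10.7
```

```bash
python3 -m jog '[[0.2,0,-0.05,0,0,0,0],[0.2,0,-0.05,0,0,0,0]]' >/dev/null; python3 -c "
from h import *
st()"
python3 -m jog '[[0.2,0,-0.05,0,0,0,0],[0.2,0,-0.05,0,0,0,0]]'>/dev/null; python3 -c "
from h import *
st()
f=env.grab_frame('wrist'); crop(f,0,0,512,384,1.5,'n_wrist.png');f=env.grab_frame('top'); crop(f,160,145,315,240,5,'n_top.png');f=env.grab_frame('scene'); crop(f,205,140,345,225,5,'n_scene.png')
st()
"
```

```text
travel 136.26510842722033 lat -0.761182414543278 Fy -6.589002328812668 Fx -0.8929640387670618 -1.7970659881037951 27.19012545668294 [-1.06041927 -0.04300329  0.01187118] 10.9
travel 136.34313501598766 lat -0.7994008575175298 Fy -7.689569788970362 Fx 0.0014305937701808383 -1.8614539677393933 26.95463858610911 [-1.3363165  -0.04951669  0.02623136] 11.1
travel 136.3685902359162 lat -0.7823630855849589 Fy -7.5087473207051065 Fx -1.1069007730368472 -1.9002991962436107 27.478389611712146 [-1.28798803 -0.07971405  0.05980561] 11.25
```

View pics/n_wrist.png

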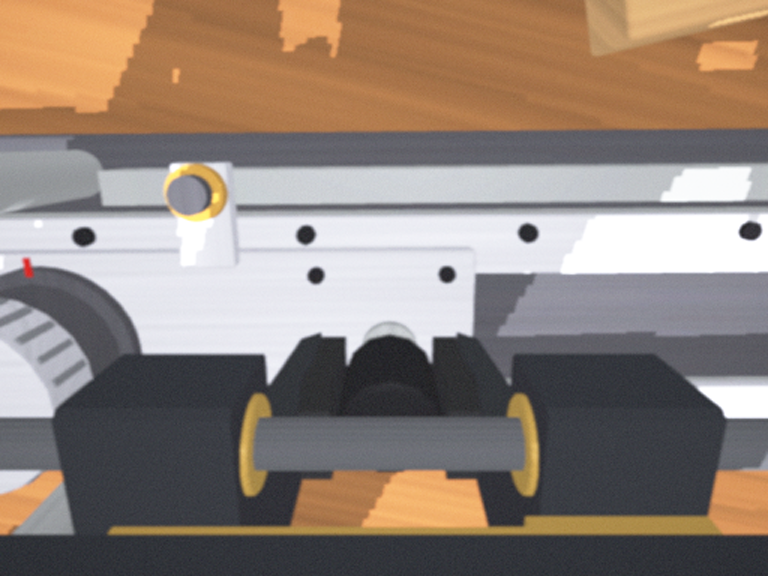

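View pics/n_scene.png

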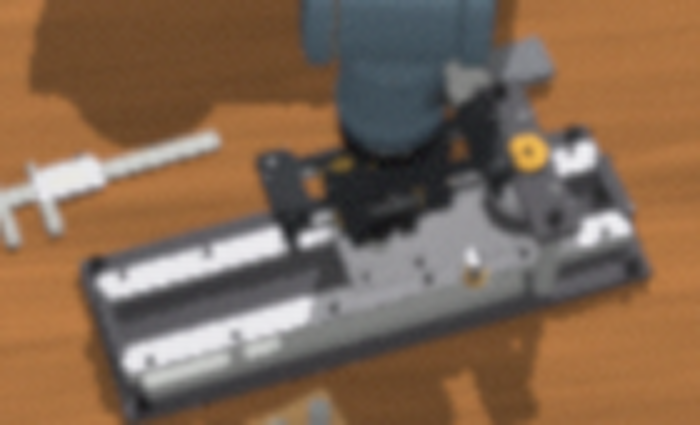

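View pics/n_top.png

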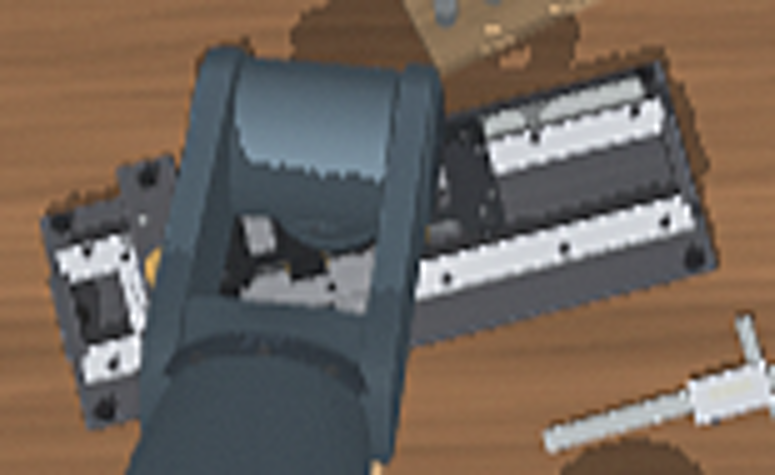

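```bash
python3 -m jog '[[0.2,0,0.1,0,0,0,0],[0.2,0,0.15,0,0,0,0],[0.2,0,0.15,0,0,0,0]]' >/dev/null; python3 -c "
from h import *
st()"
python3 -m jog '[[0.2,0,0.1,0,0,0,0],[0.2,0,0.15,0,0,0,0],[0.2,0,0.15,0,0,0,0]]'>/dev/null; python3 -c "
from h import *
st()"
```

```text
travel 136.16668861731424 lat -0.8199901059765654 Fy -4.576371676598446 Fx 0.035208403380126325 -0.8674738367701545 26.81019785273797 [-0.61369557 -0.02942659 -0.00216725] 11.55
travel 135.77857227506837 lat -0.8390104227095023 Fy 4.803852543700732 Fx 1.4465900435910335 0.3779465545994562 27.045050556496676 [ 0.6225304   0.1438786  -0.03533491] 11.85
```

```bash
python3 -m jog '[[0.2,0,0.05,0,0,0,0],[0.2,0,0.1,0,0,0,0],[0.2,0,0.1,0,0,0,0]]' >/dev/null; python3 -c "
from h import *
st()"
```

```text
travel 135.53603058473277 lat -0.8685824448059991 Fy 7.679575068704425 Fx 1.5324356760511963 2.299156594592488 26.727930175733654 [ 1.27991534  0.15521053 -0.0844517 ] 12.15
```

It resists about 7.6 N in both directions with sub-mm movement, well above the drag, so the ball is in the notch. I'll centre the arm, remove the strain and check.

```bash
python3 -m jog '[[0.2,0,-0.1,0,0,0,0],[0.2,0,-0.2,0,0,0,0],[0.2,0,-0.2,0,0,0,0],[0.2,0,-0.2,0,0,0,0],[0.2,0,-0.2,0,0,0,0],[0.2,0,-0.2,0,0,0,0]]' 40
python3 - <<'E'
from h import *
st()
f=env.grab_frame('wrist'); crop(f,0,0,512,384,1.5,'o_wrist.png')
y=np.array([np.cos(np.radians(102.7)),np.sin(np.radians(102.7)),0])
s=env.read_state()['position']
for b in ([510,172.9],[509.4,169.9],[508.6,166.5],[513,171.3]): print("slide by bush",295-np.hypot(b[0]-s[0],b[1]-s[1]))
st()
E
```

```text
t: 12.75
position: [539.4, 53.6, 66.3]
tool_rot: [-180.0, -0.0, 12.6]
wrist_force: [1.1, 2.1, 0.6]
opening: 26.8
travel 135.80378433046525 lat -0.8487618621297256 Fy 1.7891529506277388 Fx 1.570067745417984 0.5917679471826672 26.84820868563949 [ 0.39831272 -0.0172068   0.03287525] 12.75
slide by bush 172.13115031664705
slide by bush 174.8928726028354
slide by bush 177.97334424683888
slide by bush 174.37698544474358
travel 135.8174000286865 lat -0.8459238579709025 Fy 2.149026912386253 Fx 1.6982148640162127 -0.977765829041224 27.04763453361537 [ 0.44844475  0.00111306 -0.02639753] 12.8
```

View pics/o_wrist.png

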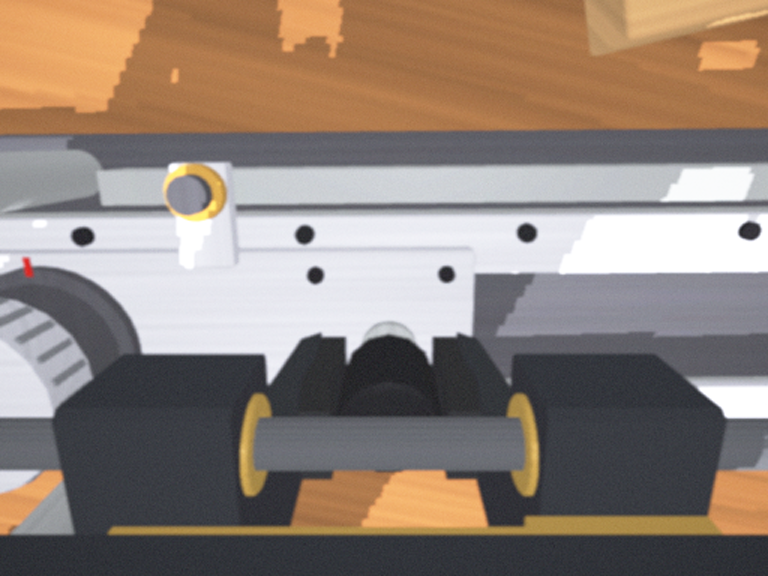

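```bash
python3 -c "
from h import *
env.finish_job(); st()"
```

```text
the job is handed in; nothing more can be done
the job is handed in; nothing more can be done
```

I screwed the lid down first, then pushed the carriage by its knob into the notch. I handed the job in at about 12.8 s with the knob still gripped; no verdict came back.

- **Lid:** I turned it clockwise about 95° until the wrist moment rose to about 1.1 N m against the stop. In the picture the red line met the mark on the pot's foot, measured at −0.02 rad. That was before the push; the lid's own red line was out of view at the end.
- **Notch:** after about 136 mm of travel the carriage held against about 7.6 N in both directions, moving less than 1 mm. The drag alone is about 4 N, so I take the ball to be in the notch. I then backed the arm off until only about 2 N remained.
- **Position:** four bush measurements put the travel at 172.1, 174.4, 174.9 and 178.0 mm, averaging 174.8. They disagree by more than the 2.5 mm allowed and the first and last fall outside it, so I relied on the force test.
- **Grip:** the grip was set to 40 N, with the fingers about 27 mm apart on the 28 mm knob.
- **Things around the jig:** the hammer and caliper looked unmoved in the scene picture. I did not measure the rest at the end.

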